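# Empty the tip-over desk cup into the bin

## Task

An empty balm pot is stuck in the tip-over cup of the wooden emptying stand. Turn the cup right over on its hinge, tap the rubber button on its base until the pot drops onto the stand's deck, then swing the cup back upright and clear both the pot and the used glue stick lying on the deck into the cardboard bin at the deck's end. Do not knock over or shift the jar, the mug or the stapler.

Things in the scene. Friction and masses are not known exactly. Their poses are not given: they have to be found in the camera images.
- stand: Fixed light-wood emptying stand. Origin: on the desk top, under the middle of the hinge axis. x runs along the hinge, y from the hinge towards the side where the cup stands at the start, z up. The hinge axis is 88.5 mm up, between two posts (x = -50 and +50 mm, 8 mm thick, 103 mm high).
- deck (a point): Centre of the stand's deck, on its top (stand y = -60, z = 58 mm): a flat channel along stand x, 180 mm long, both ends open, 84 mm wide between two rails 5 mm thick that rise 18 mm above it.
- cup (a joint): Cup's angle on the hinge, rad: 0 upright on the +y side; grows as the handle is lifted and carried over the hinge towards -y; 3.14 fully upside down over the deck (stop). Damped: past half way the cup sinks by itself at 1 to 2 rad/s and stays down, either way. Turning it takes under 3 N at the handle.
- cup_handle (a point): Middle of the cup's handle, a round steel bar 12 mm thick, 50 mm free length between two side rods, parallel to stand x, 155.7 mm from the hinge axis and 58 mm beyond the cup's wall. Cup upright: stand y = +155, z = 73.5 mm; upside down: y = -155, z = 103.5 mm.
- cup_mid (a point): On the axis of the round grey plastic cup (74 mm outside diameter, 50 mm high), 21 mm from its underside: the stuck pot's centre. The cup's axis is 60 mm from the hinge axis. Upright its underside is 24 mm above the desk; upside down its mouth is 103 mm above the desk. Three sprung balls inside the mouth hold the pot in.
- button_face (a point): Centre of the outer face of the black rubber button (49 mm diameter) in the cup's underside. It sticks out 12 mm and can be pressed in 12 mm (spring 1 to 4 N); half-way in it has pushed the pot past the sprung balls (under 10 N in all). Cup upside down: faces up, 165 mm above the desk, over the deck's centre.
- pot_center (a point): Centre of the round balm pot (63 mm diameter, 34 mm high, 73 g), half-way up. At the start it stands in the cup.
- stick_center (a point): Centre of the used glue stick, 91 mm long (its own y axis), 23 mm thick, 30 g. At the start it lies on the deck, roughly along it.
- bin: Fixed open cardboard bin, 130 x 130 mm, 45 mm high, walls 4 mm. Origin: centre of its underside on the desk; axes parallel to the stand's. It stands at one open end of the deck (stand x = +150 or -150 mm, y = -60 mm), its near wall just under the deck's edge.
- jar: Glass jar with lid, 71 mm diameter, 114 mm high, standing loose near the other end of the deck. Origin: centre of its underside. Leave it alone.
- mug: White mug, 84 x 118 mm with handle, 97 mm high, standing loose near the stand. Origin: middle of its underside. Leave it alone.
- stapler: Stapler, 125 x 30 x 43 mm, lying loose near the stand, its length along its own x axis. Origin: centre of its underside. Leave it alone.
Not all that is in view belongs to the job. What is shaped like the part that bears pot_center but blue is not meant.

How it is judged:
By the outcome, as a careful person would: the job done as asked, in the order asked, and still so for the second after the job is handed in, with the robot touching nothing.
It also fails if it takes over 72 s, if anything falls off the work surface, if the arm or the gripper's body presses on something with over 40 N, if the wrist force passes 120 N, or if a joint passes its speed limit or range.

## Robot

A 6-joint arm with a two-finger parallel gripper is mounted at the origin on a cart in front of the work surface, level with it; the furniture and walls round the work are solid. World frame = base frame: x ahead of the robot, y to its left, z up, the work surface at z = 0. Lengths are in m, angles in degrees, forces in N, time in s.
With the tool pointing down it reaches from about 0.4 to 0.825 m from the base axis. Payload 7 kg.
Tool frame: the origin (TCP) lies on the centre line of the jaws, within the pads' length; the fingertips stand 14 mm ahead of it and the grasp point (between the pads) lies 5 mm behind it; z points along the fingers, y is the line along which they close (so a half turn about z gives the same grasp; the last joint's range is limited). The gripper opens to 88 mm and grips with 3 to 60 N. Pads are 19 mm wide; open, the fingers measure 130 mm over their backs; the gripper's body (78 mm by 193 mm) begins 47 mm behind the grasp point.
Start: joints at [90.017, 20.546, 0.682, 0, -70.136, -16.507], TCP at [0.192, 0.647, 0.241] pointing down, gripper open.
Joint ranges: [-176.03, 176.03], [-82.01, 121.73], [-58.28, 71.71], [-173.87, 95.51], [-174.79, -0.11], [-173.66, 173.66]. Speed limits (degrees/s): [136.94, 136.94, 172.46, 180, 180, 180].

## Interface

Orientations are given as [roll, pitch, yaw] about the fixed x, y, z axes, in that order (R = Rz(yaw) Ry(pitch) Rx(roll)).
In Python, from plant import r gives the robot as it stands.
- The arm moves only by the tool send_rows, never from a script. Its argument "steps" is a list of rows, each an object with "dp": the shift along the tool's x, y, z in mm, a list of three; "roll": the turn about the tool's z in rad; "jaw": the opening in per cent of the stroke, from 0 (shut) to 100 (fully open). In form: [{"dp": [tx, ty, tz], "roll": roll, "jaw": jaw}, ...]. A call has 1 to 5 rows; each row is the pose to reach, as a shift and turn from the pose commanded when the call began, along the tool's axes at that moment; what a row does not reach only later rows make up. A row lasts 1/8 s, in which the tool goes at most 62.5 mm and 10.7 degrees, less where a joint would pass 70% of its speed; a pose out of reach is approached as far as the arm can. A call with a gripper value outside its range is refused whole. The fingers move at their own pace and stop on an object; "newtons" is the grip in N (left out, the last holds). Time passes only in rows, so rows that repeat a pose let the fingers close. It gives the time, the measured TCP pose, the force, the opening and the grip force at its end, in the units of the state.
- r.get_state(): the state, without advancing time (a new reading comes with each control period).
- r.capture(name): name is "scene" or "top" or "wrist"; returns a dict with "image" (420x560x3 uint8, blue, green, red), "K" (3x3 intrinsics, pixels), "rvec" (rotation vector, rad) and "tvec" (3), from world to camera coordinates, as OpenCV has them. Camera axes: x right, y down, z forward; pixel columns grow to the right and rows downward; lengths in m; the calibration is good to about 2 mm. The wrist camera is an equidistant fisheye: a pixel r from the principal point sees the ray r / f radians off the axis. A picture is of the moment at which its call begins. There is no depth.
- r.close_job(): hands the job in; it is judged then, once.
The state is a dict: "time_s": time; "joints": joint angles; "qd": joint speeds; "joint_torque": joint torques, N m; "tcp_pos": TCP position; "eef_rot": TCP orientation; "contact_force": force on the tool from outside, world axes, zero at the start; "moment": the same for the moment, N m; "gripper_width": finger opening in m; "gripper_force": force on a finger pad.
Only numpy, scipy, OpenCV 4.12 (cv2) and the standard library are available. Lean on these libraries where they do the work, as an engineer would, in place of code of your own. Each camera call takes 0.05 s, during which the arm holds its last target. There are 200 camera calls.

## Working session

There is one attempt and no reset: what is moved stays moved. The work goes in short steps, Python scripts to look and compute and a tool call to move; the robot and the scene stay as the last step left them, time stands still between calls to the robot, and variables do not carry over. Pictures are saved under pics/ and viewed, at most 11 in all, crops included, and the job is handed in when it is done.

Besides the shell and the picture viewer there is one more tool, called after "Emit:" in YAML: its name, and indented under it one key for each argument. send_rows: Moves the arm, as the interface text tells. Its arguments: {"type":"object","properties":{"steps":{"type":"array","items":{"type":"object","properties":{"dp":{"type":"array","items":{"type":"number"}},"roll":{"type":"number"},"jaw":{"type":"number"}}}},"newtons":{"type":"number"}},"required":["steps"]}

```bash
mkdir -p pics; ls; python3 - <<'E'
from plant import r
import cv2,numpy as np
s=r.get_state();print({k:np.round(s[k],3).tolist() for k in s})
for n in("scene","top"):
    c=r.capture(n);cv2.imwrite(f"pics/{n}0.png",c["image"]);print(n,c["K"].tolist(),cv2.Rodrigues(c["rvec"])[0].round(3).tolist(),c["tvec"])
    np.savez(f"{n}0.npz",**c)
E
```

```text
pics
{'time_s': 0.0, 'joints': [90.017, 20.591, 0.633, -0.021, -70.136, -16.506], 'qd': [0.043, 0.037, -0.023, 0.018, 0.011, -0.034], 'joint_torque': [-0.001, -58.272, 29.305, 6.997, 0.007, -0.0], 'tcp_pos': [0.191, 0.647, 0.24], 'eef_rot': [179.904, -0.008, -16.496], 'contact_force': [-0.536, -0.726, 0.587], 'moment': [0.028, -0.01, 0.023], 'gripper_force': 0.0, 'gripper_width': 0.088}
scene [[411.7898781446661, 0.0, 280.470138242868], [0.0, 411.7898781446661, 208.09019691295447], [0.0, 0.0, 1.0]] [[0.797, -0.604, 0.016], [-0.335, -0.464, -0.82], [0.503, 0.648, -0.572]] [-0.41773567  0.28406788  0.66901788]
top [[392.91827861330614, 0.0, 283.58602564054104], [0.0, 392.91827861330614, 208.4983099623057], [0.0, 0.0, 1.0]] [[-0.012, -1.0, -0.015], [-0.989, 0.014, -0.145], [0.145, 0.014, -0.989]] [0.03967516 0.54714238 0.84228991]
```

View pics/scene0.png

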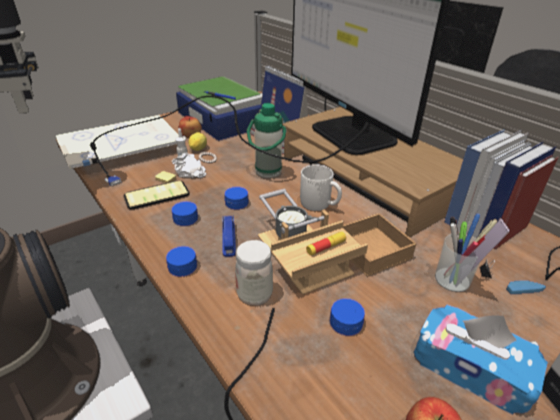

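View pics/top0.png

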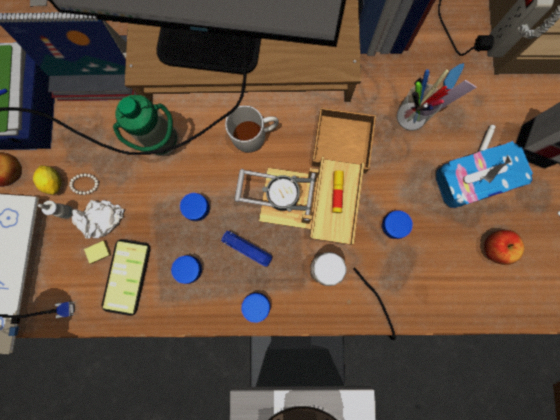

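Top view: the cup holding the white-lidded pot is at (283,193), with its handle at left (240,187). The deck is at (337,200) with the red/yellow stick at (338,190), the bin is at (343,137), the jar at (328,268), the mug at (247,128) and the stapler at (247,248). So stand +y ≈ world +y, and the bin is at stand +x.
The pot candidates are the white one in the cup at (283,193) and five blue look-alikes at (194,207), (186,269), (255,307), (397,223) and in the scene view. The white one in the cup is meant, because the blue ones are excluded. I'll confirm this in a crop.

```bash
cat > h.py <<'E'
import cv2,numpy as np
def ray(c,px,z):
    R=cv2.Rodrigues(c["rvec"])[0];K=c["K"];o=-R.T@c["tvec"]
    d=R.T@np.linalg.inv(K)@np.array([px[0],px[1],1.]);return o+d*(z-o[2])/d[2]
def proj(c,P): return cv2.projectPoints(np.float64(P).reshape(-1,1,3),c["rvec"],c["tvec"],c["K"],None)[0].reshape(-1,2)
E
python3 - <<'E'
from h import *
c=dict(np.load("top0.npz"));im=c["image"]
cr=im[95:295,215:385];cv2.imwrite("pics/crop0.png",cv2.resize(cr,None,fx=3,fy=3,interpolation=cv2.INTER_CUBIC)[:600])
hsv=cv2.cvtColor(im,cv2.COLOR_BGR2HSV)
print(hsv[225,330],hsv[215,275],hsv[140,340],hsv[300,400])
m=cv2.inRange(hsv,(15,70,120),(32,255,255));m[:,:220]=0;m[:,370:]=0;m[:150]=0;m[260:]=0
n,l,st,ce=cv2.connectedComponentsWithStats(m)
for i in range(1,n):
    if st[i,4]>60:
        q=cv2.minAreaRect(np.argwhere(l==i)[:,::-1].astype(np.float32));print(st[i],q)
for nme,p,z in [("cup",(283,193),.074),("handle",(240,187),.0735),("jar",(328,268),.114),("deck",(337,200),.076),("mug",(245,128),.097)]: print(nme,ray(c,p,z).round(3))
E
```

```text
[ 20 123 211] [ 22 118 209] [ 16 150 185] [ 13 142 154]
[ 258  150  112   95 5027] ((314.01922607421875, 189.40383911132812), (99.03865051269531, 97.66584014892578), 11.309932708740234)
[266 167  43  12 268] ((287.04766845703125, 173.18215942382812), (42.27703094482422, 7.4664692878723145), 8.530765533447266)
[297 182  13  24 224] ((303.1118469238281, 193.3743133544922), (11.300149917602539, 23.336122512817383), 3.012787342071533)
cup [0.577 0.033 0.074]
handle [0.591 0.127 0.074]
jar [ 0.415 -0.056  0.114]
deck [ 0.559 -0.083  0.076]
mug [0.717 0.114 0.097]
```

View pics/crop0.png

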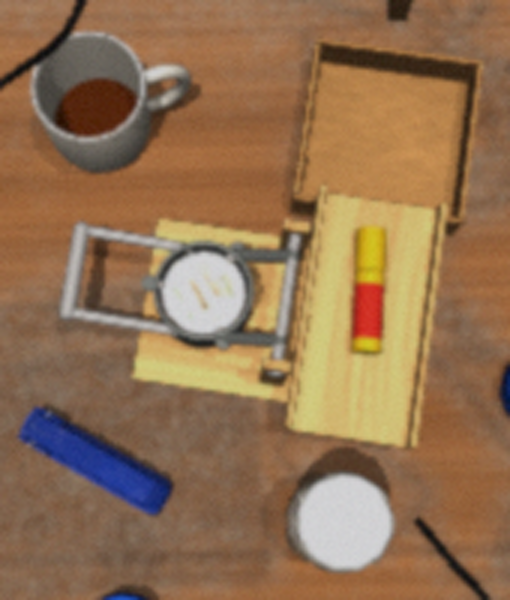

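The crop shows the white-lidded pot in the grey cup (283,193), the one meant. Handle bar is at crop (80,230)-(68,315), the rails' corners at (322,190), (292,430), (443,208), (415,445), and the stick from (371,228) to (367,352).

```bash
cat >> h.py <<'E'
_c=None
def fit(S,W):
    S=np.array(S)[:,:2];W=np.array(W)[:,:2];a=S-S.mean(0);b=W-W.mean(0)
    th=np.arctan2((a[:,0]*b[:,1]-a[:,1]*b[:,0]).sum(),(a*b).sum());R=np.array([[np.cos(th),-np.sin(th)],[np.sin(th),np.cos(th)]])
    t=W.mean(0)-R@S.mean(0);return th,R,t,(W-(S@R.T+t))
E
python3 - <<'E'
from h import *
c=dict(np.load("top0.npz"))
P=[((80,230),25,155,73.5),((68,315),-25,155,73.5),((205,293),0,60,74),((322,190),90,-15.5,76),((292,430),-90,-15.5,76),((443,208),90,-104.5,76),((415,445),-90,-104.5,76)]
W=[ray(c,(p[0]/3+215-.33,p[1]/3+95-.33),z/1e3) for p,_,_,z in P]
th,R,t,res=fit([(x/1e3,y/1e3) for _,x,y,_ in P],W)
print(np.degrees(th),t,(res*1e3).round(1).tolist())
np.savez("stand.npz",R=R,t=t,th=th)
for n,q in dict(handle=(0,.155),deck=(0,-.06),hinge=(0,0),h2=(0,-.155),bin=(.15,-.06)).items(): print(n,(R@q+t).round(4))
for p in((371,228),(367,352)):
    w=ray(c,(p[0]/3+215,p[1]/3+95),.07);print("stick end stand",(R.T@(w[:2]-t)).round(4))
for n,p,z in(("jar",(345,522),.114),("mug",(90,80),.097)):
    w=ray(c,(p[0]/3+215,p[1]/3+95),z);print(n,(R.T@(w[:2]-t)).round(4))
E
```

```text
-9.213332079878406 [ 0.56897943 -0.02493997] [[8.0, -0.0], [-5.6, 0.4], [-0.4, -1.2], [-2.3, 1.4], [0.4, -1.7], [-2.9, 1.6], [2.9, -0.5]]
handle [0.5938 0.1281]
deck [ 0.5594 -0.0842]
hinge [ 0.569  -0.0249]
h2 [ 0.5442 -0.1779]
bin [ 0.7074 -0.1082]
stick end stand [ 0.0654 -0.0549]
stick end stand [-0.0259 -0.0638]
jar [-0.1486 -0.0597]
mug [0.138  0.1627]
```

```bash
cat >> h.py <<'E'
from scipy.spatial.transform import Rotation as Ro
def go(r,targets,yaw=None):
    "targets: stand-frame TCP mm; prints tool-frame dp mm + roll"
    d=np.load("stand.npz");s=r.get_state();T=Ro.from_euler("xyz",s["eef_rot"],degrees=True).as_matrix();p=np.array(s["tcp_pos"])
    sp=np.r_[d["R"].T@(p[:2]-d["t"]),p[2]]*1e3
    print("t",round(s["time_s"],2),"stand tcp",sp.round(1),"rot",np.round(s["eef_rot"],1),"F",np.round(s["contact_force"],1),"w",round(s["gripper_width"],4),"j",np.round(s["joints"]))
    yw=np.degrees(d["th"])+(yaw or 0);a=(yw-s["eef_rot"][2]+90)%180-90
    for q in targets:
        w=np.r_[d["R"]@np.array(q[:2])/1e3+d["t"],q[2]/1e3];print(q,(T.T@(w-p)*1e3).round(1),"roll",round(-np.radians(a),3))
E
echo ok
```

```text
ok
```

Emit:
send_rows:
  steps:
    - {"dp": [533, 383, 0], "roll": -0.128, "jaw": 50}
    - {"dp": [533, 383, 0], "roll": -0.128, "jaw": 50}
    - {"dp": [533, 383, 0], "roll": -0.128, "jaw": 50}
    - {"dp": [533, 383, 0], "roll": -0.128, "jaw": 50}
    - {"dp": [533, 383, 0], "roll": -0.128, "jaw": 50}

```text
time_s: 0.72
tcp_pos: [0.384, 0.3985, 0.2404]
eef_rot: [180.0, 0.0, -9.1]
contact_force: [1.6, 0.7, 0.3]
gripper_width: 0.0455
gripper_force: 0.0
```

```bash
python3 -c "
from h import *
from plant import r
go(r,[(0,155,240),(0,155,160)])"
```

```text
t 0.72 stand tcp [-250.4  388.3  240.4] rot [180.    0.   -9.1] F [1.6 0.7 0.3] w 0.0455 j [ 66.   9. -15.  -0. -66.  15.]
(0, 155, 240) [250.1 233.6   0.5] roll 0.001
(0, 155, 160) [250.1 233.6  80.5] roll 0.001
```

Emit:
send_rows:
  steps:
    - {"dp": [250, 233, 60], "roll": 0, "jaw": 50}
    - {"dp": [250, 233, 60], "roll": 0, "jaw": 50}
    - {"dp": [250, 233, 60], "roll": 0, "jaw": 50}
    - {"dp": [250, 233, 60], "roll": 0, "jaw": 50}
    - {"dp": [250, 233, 60], "roll": 0, "jaw": 50}

```text
time_s: 1.35
tcp_pos: [0.573, 0.1556, 0.1861]
eef_rot: [180.0, 0.0, -9.1]
contact_force: [0.4, 1.4, -0.1]
gripper_width: 0.0438
gripper_force: 0.0
```

Emit:
send_rows:
  steps:
    - {"dp": [0, 0, 0], "roll": 0, "jaw": 50}

```text
time_s: 1.48
tcp_pos: [0.5731, 0.1535, 0.1846]
eef_rot: [179.9, 0.1, -9.5]
contact_force: [-0.2, -0.1, 0.3]
gripper_width: 0.044
gripper_force: 0.0
```

```bash
python3 -c "
from h import *
from plant import r
go(r,[(0,155,160)])
c=r.capture('wrist');np.savez('w1.npz',**c);cv2.imwrite('pics/w1.png',c['image']);print(c['K'],c['tvec'],-cv2.Rodrigues(c['rvec'])[0].T@c['tvec'])"
```

```text
t 1.48 stand tcp [-24.5 176.8 184.6] rot [ 1.799e+02  1.000e-01 -9.500e+00] F [-0.2 -0.1  0.3] w 0.044 j [ 34.  15. -14.  -0. -60.  47.]
(0, 155, 160) [24.7 21.6 24.6] roll -0.004
[[325.1922621    0.         284.09383172]
 [  0.         325.1922621  211.12675876]
 [  0.           0.           1.        ]] [0.24426418 0.50529643 0.47029286] [0.63894434 0.14170573 0.32838158]
```

View pics/w1.png

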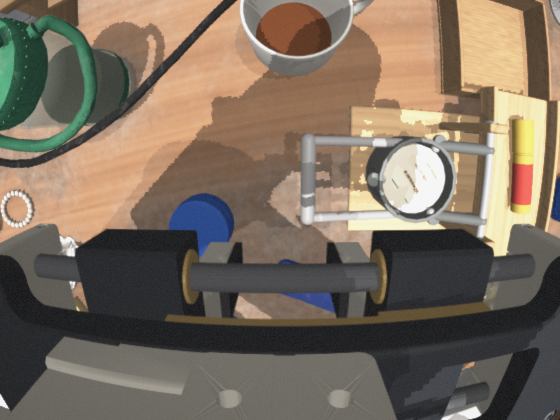

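The wrist view shows the handle bar from (309,143) to (306,218), the cup mouth centre at (412,179), and the bar clear of neighbours. I'll refine the handle position from these rays.

```bash
cat >> h.py <<'E'
def fray(c,px,z):
    K=c["K"];v=np.array([px[0]-K[0,2],px[1]-K[1,2]]);a=np.linalg.norm(v)/K[0,0]
    d=np.r_[v/np.linalg.norm(v)*np.sin(a),np.cos(a)];R=cv2.Rodrigues(c["rvec"])[0];o=-R.T@c["tvec"];d=R.T@d
    return o+d*(z-o[2])/d[2]
E
python3 -c "
from h import *
c=dict(np.load('w1.npz'));d=np.load('stand.npz')
for p,z in(((309,143),.0735),((306,218),.0735),((307.5,180),.0735),((412,179),.074)):
  w=fray(c,p,z);print(p,w.round(4),(d['R'].T@(w[:2]-d['t'])*1e3).round(1))"
```

```text
(309, 143) [0.6248 0.1239 0.0735] [ 31.3 155.9]
(306, 218) [0.5652 0.1354 0.0735] [-29.4 157.7]
(307.5, 180) [0.596  0.1296 0.0735] [  1.9 156.8]
(412, 179) [0.5837 0.0424 0.074 ] [ 3.7 68.8]
```

Emit:
send_rows:
  steps:
    - {"dp": [25, 21, 30], "roll": 0, "jaw": 50}
    - {"dp": [25, 21, 80], "roll": 0, "jaw": 50}
    - {"dp": [25, 21, 116], "roll": 0, "jaw": 50}
    - {"dp": [25, 21, 116], "roll": 0, "jaw": 50}

```text
time_s: 2.02
tcp_pos: [0.5911, 0.1327, 0.0681]
eef_rot: [179.8, 0.3, -9.1]
contact_force: [-0.4, -0.2, 0.4]
gripper_width: 0.0441
gripper_force: 0.0
```

Emit:
send_rows:
  steps:
    - {"dp": [0, 0, 0], "roll": 0, "jaw": 5}
    - {"dp": [0, 0, 0], "roll": 0, "jaw": 5}
    - {"dp": [0, 0, 0], "roll": 0, "jaw": 5}
    - {"dp": [0, 0, 0], "roll": 0, "jaw": 5}
  newtons: 8

```text
time_s: 2.52
tcp_pos: [0.5934, 0.1308, 0.0716]
eef_rot: [179.9, -0.0, -9.1]
contact_force: [2.5, -6.6, 5.3]
gripper_width: 0.0115
gripper_force: 8.0
```

```bash
python3 -c "
from h import *
from plant import r
go(r,[(1,156,68)])"
```

```text
t 2.52 stand tcp [ -0.8 157.6  71.6] rot [179.9  -0.   -9.1] F [ 2.5 -6.6  5.3] w 0.0115 j [ 31.  23. -20.   0. -47.  50.]
(1, 156, 68) [1.8 1.6 3.7] roll 0.002
```

Emit:
send_rows:
  steps:
    - {"dp": [0, 0, -24], "roll": 0, "jaw": 5}
    - {"dp": [0, 3, -49], "roll": 0, "jaw": 5}
    - {"dp": [0, 10, -72], "roll": 0, "jaw": 5}
    - {"dp": [0, 21, -94], "roll": 0, "jaw": 5}
    - {"dp": [0, 35, -114], "roll": 0, "jaw": 5}

```text
time_s: 3.15
tcp_pos: [0.5873, 0.0976, 0.1851]
eef_rot: [-180.0, 0.0, -9.2]
contact_force: [0.8, -1.0, -4.1]
gripper_width: 0.0114
gripper_force: 8.0
```

```bash
python3 -c "
from h import *
from plant import r
go(r,[(1,120,182)])"
```

```text
t 3.15 stand tcp [ -1.6 123.9 185.1] rot [-180.     0.    -9.2] F [ 0.8 -1.  -4.1] w 0.0114 j [ 28.  16. -14.  -0. -60.  53.]
(1, 120, 182) [2.6 3.9 3.1] roll 0.001
```

Smooth. I'll continue the arc.

Emit:
send_rows:
  steps:
    - {"dp": [0, 17, -17], "roll": 0, "jaw": 5}
    - {"dp": [0, 36, -32], "roll": 0, "jaw": 5}
    - {"dp": [0, 58, -44], "roll": 0, "jaw": 5}
    - {"dp": [0, 81, -52], "roll": 0, "jaw": 5}
    - {"dp": [0, 105, -56], "roll": 0, "jaw": 5}

```text
time_s: 3.78
tcp_pos: [0.5713, -0.0058, 0.2426]
eef_rot: [-179.9, -0.1, -9.1]
contact_force: [0.9, 2.8, 1.4]
gripper_width: 0.0116
gripper_force: 8.0
```

Emit:
send_rows:
  steps:
    - {"dp": [0, 24, 0], "roll": 0, "jaw": 5}
    - {"dp": [0, 49, 3], "roll": 0, "jaw": 5}
    - {"dp": [0, 72, 10], "roll": 0, "jaw": 5}
    - {"dp": [0, 94, 21], "roll": 0, "jaw": 5}
    - {"dp": [0, 114, 35], "roll": 0, "jaw": 5}

```text
time_s: 4.4
tcp_pos: [0.5528, -0.1193, 0.206]
eef_rot: [-180.0, -0.1, -9.2]
contact_force: [-0.1, -0.3, 1.1]
gripper_width: 0.0117
gripper_force: 8.0
```

Emit:
send_rows:
  steps:
    - {"dp": [0, 17, 17], "roll": 0, "jaw": 5}
    - {"dp": [0, 31, 36], "roll": 0, "jaw": 5}
    - {"dp": [0, 40, 54], "roll": 0, "jaw": 5}
    - {"dp": [0, 40, 54], "roll": 0, "jaw": 20}
    - {"dp": [0, 40, 54], "roll": 0, "jaw": 50}

```text
time_s: 5.03
tcp_pos: [0.5463, -0.158, 0.1507]
eef_rot: [-180.0, 0.1, -9.2]
contact_force: [0.8, -0.6, 0.8]
gripper_width: 0.023
gripper_force: 0.2
```

```bash
python3 -c "
from h import *
from plant import r
go(r,[(0,-155,103)])"
```

```text
t 5.03 stand tcp [  -1.1 -135.   150.7] rot [-1.8e+02  1.0e-01 -9.2e+00] F [ 0.8 -0.6  0.8] w 0.023 j [  4.  15. -20.  -0. -55.  77.]
(0, -155, 103) [ 1.1 20.1 47.7] roll 0.0
```

Emit:
send_rows:
  steps:
    - {"dp": [0, 0, 0], "roll": 0, "jaw": 60}
    - {"dp": [0, 0, 0], "roll": 0, "jaw": 60}
    - {"dp": [0, 0, -50], "roll": 0, "jaw": 60}
    - {"dp": [0, -10, -80], "roll": 0, "jaw": 0}
    - {"dp": [0, -72, -80], "roll": 0, "jaw": 0}

```text
time_s: 5.65
tcp_pos: [0.5596, -0.0874, 0.2348]
eef_rot: [-179.9, -0.3, -9.4]
contact_force: [1.2, 0.2, -0.4]
gripper_width: 0.0383
gripper_force: 0.0
```

Emit:
send_rows:
  steps:
    - {"dp": [0, 0, 0], "roll": 0, "jaw": 0}
    - {"dp": [0, 0, 0], "roll": 0, "jaw": 0}

```text
time_s: 5.9
tcp_pos: [0.5581, -0.0861, 0.2316]
eef_rot: [-180.0, -0.0, -9.1]
contact_force: [0.5, -0.6, -0.2]
gripper_width: 0.0184
gripper_force: 0.0
```

```bash
python3 -c "
from h import *
from plant import r
go(r,[(0,-60,200)])
c=r.capture('scene');np.savez('s2.npz',**c);cv2.imwrite('pics/s2.png',cv2.resize(c['image'][150:350,180:450],None,fx=2.9,fy=2.9,interpolation=cv2.INTER_CUBIC))"
```

```text
t 5.9 stand tcp [ -1.  -62.1 231.6] rot [-180.    -0.    -9.1] F [ 0.5 -0.6 -0.2] w 0.0184 j [ 11.  11. -14.  -0. -65.  70.]
(0, -60, 200) [ 1.  -2.1 31.6] roll 0.003
```

View pics/s2.png

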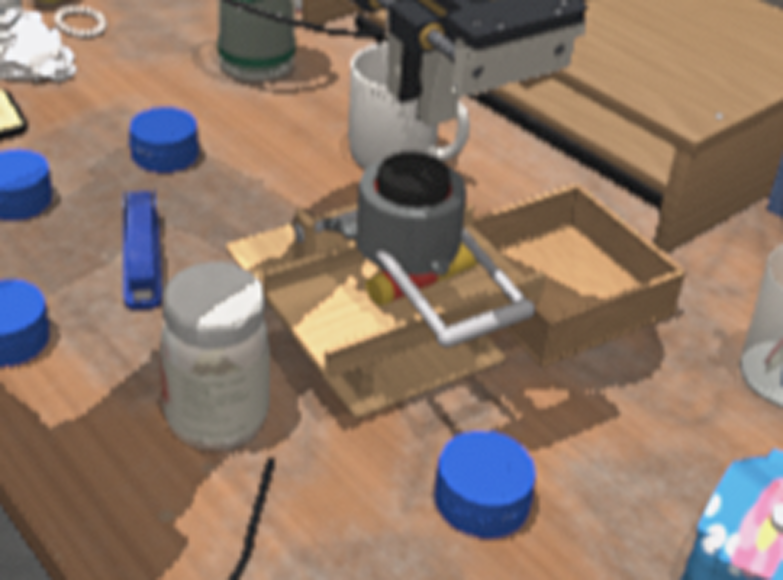

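The cup is fully over, with the button facing up at crop (412,175) and the stick under the mouth at (420,280). I'll tap the button now.

Emit:
send_rows:
  steps:
    - {"dp": [0, -2, 40], "roll": 0, "jaw": 0}
    - {"dp": [0, -2, 48], "roll": 0, "jaw": 0}
    - {"dp": [0, -2, 55], "roll": 0, "jaw": 0}
    - {"dp": [0, -2, 60], "roll": 0, "jaw": 0}
    - {"dp": [0, -2, 62], "roll": 0, "jaw": 0}

```text
time_s: 6.58
tcp_pos: [0.5588, -0.085, 0.1701]
eef_rot: [180.0, -0.1, -9.2]
contact_force: [-0.8, -0.3, 3.2]
gripper_width: 0.0004
gripper_force: 1.6
```

Emit:
send_rows:
  steps:
    - {"dp": [0, 0, 1], "roll": 0, "jaw": 0}
    - {"dp": [0, 0, 1], "roll": 0, "jaw": 0}
    - {"dp": [0, 0, -20], "roll": 0, "jaw": 0}
    - {"dp": [0, 0, -70], "roll": 0, "jaw": 0}

```text
time_s: 7.08
tcp_pos: [0.5572, -0.0843, 0.238]
eef_rot: [180.0, 0.3, -9.2]
contact_force: [1.1, -0.8, 0.9]
gripper_width: 0.0002
gripper_force: 0.0
```

```bash
python3 -c "
from h import *
from plant import r
go(r,[(0,-60,200)])
c=r.capture('scene');np.savez('s3.npz',**c);cv2.imwrite('pics/s3.png',cv2.resize(c['image'][170:290,240:420],None,fx=4,fy=4,interpolation=cv2.INTER_CUBIC))"
```

```text
t 7.08 stand tcp [ -2.1 -60.5 238. ] rot [180.    0.3  -9.2] F [ 1.1 -0.8  0.9] w 0.0002 j [ 11.  10. -14.  -0. -66.  70.]
(0, -60, 200) [ 2.3 -0.5 38. ] roll 0.001
```

View pics/s3.png

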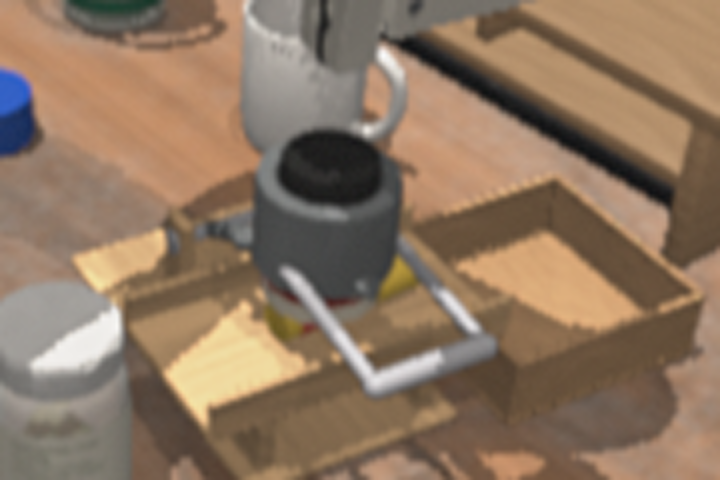

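The pot has come out under the cup at crop (320,310) and is resting on the stick. A y-wise handle grasp would put the gripper body into the button, so I'll turn the tool 90° and squeeze the handle from its two ends.

Emit:
send_rows:
  steps:
    - {"dp": [2, 50, 0], "roll": 0.186, "jaw": 100}
    - {"dp": [2, 95, 0], "roll": 0.372, "jaw": 100}
    - {"dp": [2, 95, 0], "roll": 0.558, "jaw": 100}
    - {"dp": [2, 95, 0], "roll": 0.744, "jaw": 100}
    - {"dp": [2, 95, 0], "roll": 0.93, "jaw": 100}

```text
time_s: 7.75
tcp_pos: [0.5455, -0.1787, 0.2394]
eef_rot: [-180.0, 0.0, -62.8]
contact_force: [0.3, 0.1, 1.1]
gripper_width: 0.045
gripper_force: 0.0
```

Emit:
send_rows:
  steps:
    - {"dp": [0, 0, 20], "roll": 0.186, "jaw": 100}
    - {"dp": [0, 0, 50], "roll": 0.372, "jaw": 100}
    - {"dp": [0, 0, 70], "roll": 0.558, "jaw": 100}
    - {"dp": [0, 0, 70], "roll": 0.641, "jaw": 100}
    - {"dp": [0, 0, 70], "roll": 0.641, "jaw": 100}

```text
time_s: 8.38
tcp_pos: [0.5455, -0.1785, 0.1692]
eef_rot: [-180.0, 0.0, -99.1]
contact_force: [-0.2, -0.5, -0.5]
gripper_width: 0.087
gripper_force: 0.0
```

```bash
python3 -c "
from h import *
from plant import r
go(r,[(0,-155,98.5)],yaw=-90)
c=r.capture('top');np.savez('t4.npz',**c);cv2.imwrite('pics/t4.png',cv2.resize(c['image'][100:300,220:460],None,fx=3,fy=3,interpolation=cv2.INTER_CUBIC))"
```

```text
t 8.38 stand tcp [   1.4 -155.4  169.2] rot [-180.     0.   -99.1] F [-0.2 -0.5 -0.5] w 0.087 j [  1.  14. -18.  -0. -58. -11.]
(0, -155, 98.5) [-0.4  1.4 70.7] roll 0.002
```

View pics/t4.png

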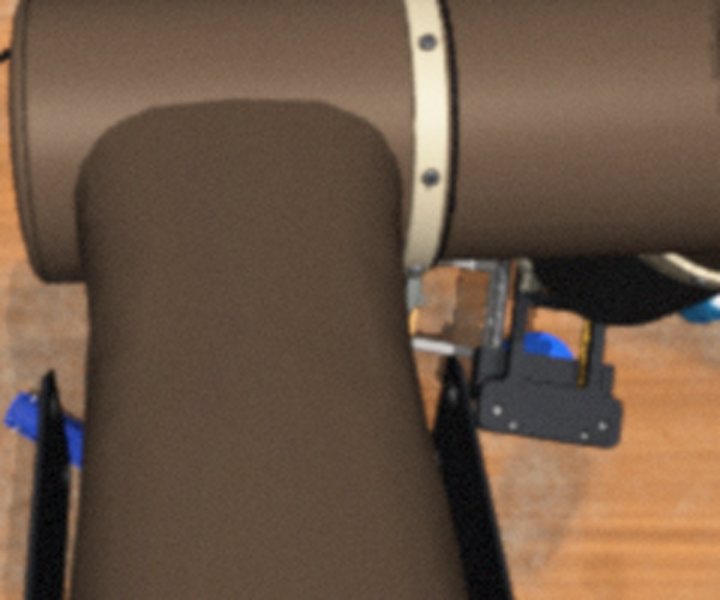

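The arm blocks most of the view. The handle bar is at crop (498,305), next to the gripper as expected, and the fingers straddle it in x, so I'll go down.

Emit:
send_rows:
  steps:
    - {"dp": [0, 1, 30], "roll": 0, "jaw": 100}
    - {"dp": [0, 1, 55], "roll": 0, "jaw": 100}
    - {"dp": [0, 1, 70], "roll": 0, "jaw": 100}
    - {"dp": [0, 1, 70], "roll": 0, "jaw": 100}

```text
time_s: 8.93
tcp_pos: [0.544, -0.1785, 0.0989]
eef_rot: [179.9, -0.0, -99.1]
contact_force: [0.4, 0.2, -0.2]
gripper_width: 0.0875
gripper_force: 0.0
```

Emit:
send_rows:
  steps:
    - {"dp": [0, 0, 0], "roll": 0, "jaw": 50}
    - {"dp": [0, 0, 0], "roll": 0, "jaw": 50}
    - {"dp": [0, 0, 0], "roll": 0, "jaw": 50}
    - {"dp": [0, 0, 0], "roll": 0, "jaw": 50}
  newtons: 20

```text
time_s: 9.43
tcp_pos: [0.5456, -0.1787, 0.1005]
eef_rot: [-179.8, 0.0, -99.1]
contact_force: [3.5, -0.6, 2.5]
gripper_width: 0.0721
gripper_force: 20.0
```

Emit:
send_rows:
  steps:
    - {"dp": [-2, 0, -12], "roll": 0, "jaw": 50}
    - {"dp": [-5, 0, -25], "roll": 0, "jaw": 50}
    - {"dp": [-11, 0, -43], "roll": 0, "jaw": 50}
    - {"dp": [-20, 0, -63], "roll": 0, "jaw": 50}
    - {"dp": [-32, 0, -81], "roll": 0, "jaw": 50}

```text
time_s: 10.05
tcp_pos: [0.5508, -0.1466, 0.1816]
eef_rot: [-179.8, 0.0, -99.2]
contact_force: [7.4, 1.8, -3.4]
gripper_width: 0.0719
gripper_force: 20.0
```

```bash
python3 -c "
from h import *
from plant import r
go(r,[(0,-122,180)],yaw=-90)"
```

```text
t 10.05 stand tcp [   1.5 -123.   181.6] rot [-179.8    0.   -99.2] F [ 7.4  1.8 -3.4] w 0.0719 j [  5.  13. -18.   0. -59. -14.]
(0, -122, 180) [-1.   1.5  1.6] roll 0.001
```

Emit:
send_rows:
  steps:
    - {"dp": [-17, 0, -18], "roll": 0, "jaw": 50}
    - {"dp": [-36, 0, -33], "roll": 0, "jaw": 50}
    - {"dp": [-57, 0, -45], "roll": 0, "jaw": 50}
    - {"dp": [-80, 0, -54], "roll": 0, "jaw": 50}
    - {"dp": [-104, 0, -58], "roll": 0, "jaw": 50}

```text
time_s: 10.68
tcp_pos: [0.5676, -0.0439, 0.2404]
eef_rot: [-179.8, 0.0, -99.1]
contact_force: [8.0, -2.4, -0.1]
gripper_width: 0.0717
gripper_force: 20.0
```

Emit:
send_rows:
  steps:
    - {"dp": [-24, 0, -1], "roll": 0, "jaw": 50}
    - {"dp": [-49, 0, 2], "roll": 0, "jaw": 50}
    - {"dp": [-72, 0, 8], "roll": 0, "jaw": 50}
    - {"dp": [-94, 0, 18], "roll": 0, "jaw": 50}
    - {"dp": [-115, 0, 32], "roll": 0, "jaw": 50}

```text
time_s: 11.3
tcp_pos: [0.5864, 0.0704, 0.2079]
eef_rot: [-179.7, 0.1, -99.1]
contact_force: [11.0, -4.2, -2.0]
gripper_width: 0.0722
gripper_force: 20.0
```

Emit:
send_rows:
  steps:
    - {"dp": [-18, 0, 16], "roll": 0, "jaw": 50}
    - {"dp": [-33, 0, 36], "roll": 0, "jaw": 50}
    - {"dp": [-45, 0, 57], "roll": 0, "jaw": 50}
    - {"dp": [-45, 0, 57], "roll": 0, "jaw": 100}
    - {"dp": [-45, 0, 57], "roll": 0, "jaw": 100}

```text
time_s: 11.92
tcp_pos: [0.5905, 0.1135, 0.149]
eef_rot: [179.9, -0.1, -99.2]
contact_force: [-0.6, -0.3, 0.2]
gripper_width: 0.0848
gripper_force: 0.0
```

Emit:
send_rows:
  steps:
    - {"dp": [0, 0, 0], "roll": 0, "jaw": 100}
    - {"dp": [0, 0, -50], "roll": 0, "jaw": 100}
    - {"dp": [0, 0, -80], "roll": 0, "jaw": 100}
    - {"dp": [0, 0, -80], "roll": 0, "jaw": 100}

```text
time_s: 12.42
tcp_pos: [0.5924, 0.1138, 0.2327]
eef_rot: [-179.8, 0.2, -99.2]
contact_force: [-0.3, 0.2, -1.4]
gripper_width: 0.0878
gripper_force: 0.0
```

```bash
python3 -c "
from h import *
from plant import r
go(r,[(0,-60,200)],yaw=-90)
c=r.capture('wrist');np.savez('w5.npz',**c);cv2.imwrite('pics/w5.png',c['image'])
c=r.capture('scene');np.savez('s5.npz',**c);cv2.imwrite('pics/s5.png',cv2.resize(c['image'][150:320,200:440],None,fx=3.3,fy=3.3,interpolation=cv2.INTER_CUBIC))"
```

```text
t 12.43 stand tcp [  0.9 140.7 232.7] rot [-179.8    0.2  -99.2] F [-0.3  0.2 -1.4] w 0.0878 j [ 29.  14. -10.   0. -66. -39.]
(0, -60, 200) [200.8   1.2  32.1] roll 0.001
```

View pics/s5.png

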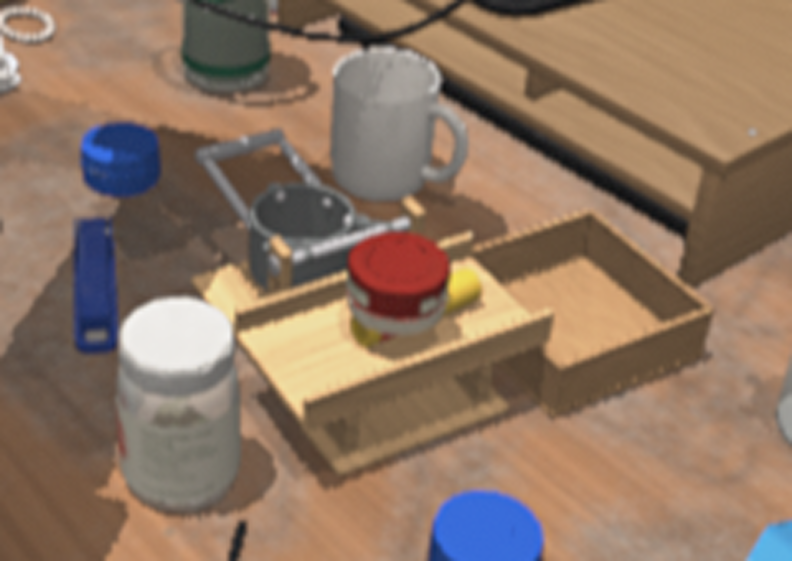

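The cup is upright again and the pot sits upside down (red base up) on the stick, with its top centre at about crop (400,262). The mug, jar and stapler haven't moved. I'll measure the pot.

```bash
cat > m.py <<'E'
from h import *
from plant import r
d=np.load('stand.npz')
def red(c,roi):
    hsv=cv2.cvtColor(c['image'],cv2.COLOR_BGR2HSV);m=cv2.inRange(hsv,(0,150,60),(6,255,255))|cv2.inRange(hsv,(172,150,60),(180,255,255))
    k=np.zeros_like(m);k[roi[0]:roi[1],roi[2]:roi[3]]=1;m=m*k
    n,l,st,ce=cv2.connectedComponentsWithStats(m);i=1+np.argmax(st[1:,4]);return st[i],ce[i]
def S(w): return (d['R'].T@(w[:2]-d['t'])*1e3).round(1)
E
python3 -c "
from m import *
c=r.capture('top');np.savez('t5.npz',**c)
s,ce=red(c,(150,260,300,370));print('top',s,ce,S(ray(c,ce,.113)))
c=dict(np.load('s5.npz'));s,ce=red(c,(200,270,290,360));print('scene',s,ce,S(ray(c,(200+400/3.3,150+262/3.3),.115)), S(ray(c,ce,.107)))
cv2.imwrite('pics/t5.png',cv2.resize(dict(np.load('t5.npz'))['image'][100:250,270:420],None,fx=4,fy=4))
"
```

```text
top [325 183  29  29 667] [338.994003   196.65817091] [  0.4 -58.7]
scene [306 221  30  25 562] [320.35587189 231.93772242] [  0.  -62.4] [  0.  -60.2]
```

View pics/t5.png

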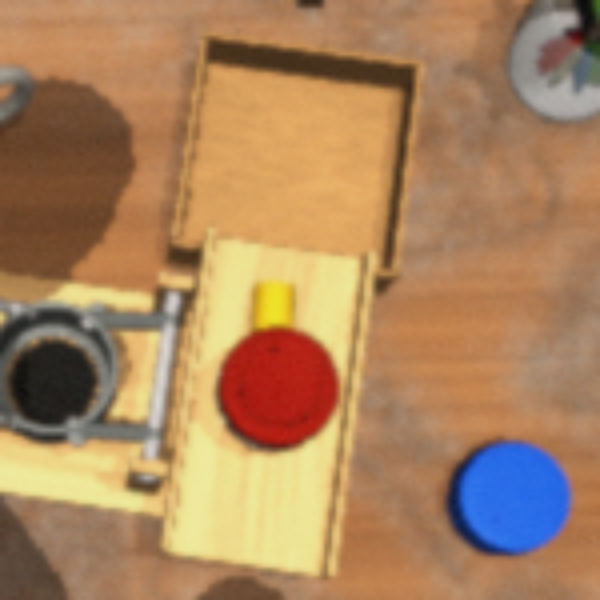

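Clear view: the red pot base is centred at crop (278,388), stand (0,-60). The stick's yellow end shows at (272,305), the bin is empty and the cup is upright and empty. I'll fetch the pot.

Emit:
send_rows:
  steps:
    - {"dp": [60, 1, 0], "roll": 0, "jaw": 100}
    - {"dp": [120, 1, 0], "roll": 0, "jaw": 100}
    - {"dp": [180, 1, 0], "roll": 0, "jaw": 100}
    - {"dp": [201, 1, 15], "roll": 0, "jaw": 100}
    - {"dp": [201, 1, 60], "roll": 0, "jaw": 100}

```text
time_s: 13.2
tcp_pos: [0.5591, -0.0861, 0.1697]
eef_rot: [-179.8, 0.0, -99.3]
contact_force: [0.5, 0.4, -1.5]
gripper_width: 0.0877
gripper_force: 0.0
```

Emit:
send_rows:
  steps:
    - {"dp": [0, 0, 30], "roll": 0, "jaw": 100}
    - {"dp": [0, 0, 60], "roll": 0, "jaw": 100}
    - {"dp": [0, 0, 72], "roll": 0, "jaw": 100}
    - {"dp": [0, 0, 72], "roll": 0, "jaw": 100}

```text
time_s: 13.7
tcp_pos: [0.5579, -0.0845, 0.0969]
eef_rot: [179.9, -0.1, -99.1]
contact_force: [-0.4, -0.6, 0.5]
gripper_width: 0.0879
gripper_force: 0.0
```

```bash
python3 -c "
from h import *
from plant import r
go(r,[(0,-60,100)],yaw=-90)"
```

```text
t 13.7 stand tcp [ -1.4 -60.6  96.9] rot [ 1.799e+02 -1.000e-01 -9.910e+01] F [-0.4 -0.6  0.5] w 0.0879 j [ 11.  18. -24.   0. -48. -20.]
(0, -60, 100) [-0.6 -1.4 -3.1] roll 0.001
```

Emit:
send_rows:
  steps:
    - {"dp": [0, 0, 0], "roll": 0, "jaw": 50}
    - {"dp": [0, 0, 0], "roll": 0, "jaw": 50}
    - {"dp": [0, 0, 0], "roll": 0, "jaw": 50}
    - {"dp": [0, 0, 0], "roll": 0, "jaw": 50}
    - {"dp": [0, 0, 0], "roll": 0, "jaw": 50}
  newtons: 12

```text
time_s: 14.32
tcp_pos: [0.5586, -0.0845, 0.0977]
eef_rot: [-180.0, 0.0, -99.2]
contact_force: [0.4, -0.2, 0.6]
gripper_width: 0.0621
gripper_force: 12.0
```

Emit:
send_rows:
  steps:
    - {"dp": [0, 0, -30], "roll": 0, "jaw": 50}
    - {"dp": [0, 0, -70], "roll": 0, "jaw": 50}
    - {"dp": [0, -40, -80], "roll": -0.18, "jaw": 50}
    - {"dp": [10, -80, -80], "roll": -0.36, "jaw": 50}
    - {"dp": [20, -120, -80], "roll": -0.54, "jaw": 50}

```text
time_s: 14.95
tcp_pos: [0.6747, -0.1238, 0.1777]
eef_rot: [-180.0, 0.0, -67.9]
contact_force: [0.3, -0.1, -0.9]
gripper_width: 0.0624
gripper_force: 12.0
```

```bash
python3 -c "
from h import *
from plant import r
go(r,[(175,-85,175),(175,-85,65)])"
```

```text
t 14.95 stand tcp [120.2 -80.6 177.7] rot [-180.     0.   -67.9] F [ 0.3 -0.1 -0.9] w 0.0624 j [  6.  24.  -3.  -0. -63.  16.]
(175, -85, 175) [ 32.3 -44.5   2.7] roll -1.024
(175, -85, 65) [ 32.3 -44.5 112.7] roll -1.024
```

Emit:
send_rows:
  steps:
    - {"dp": [5, -30, 0], "roll": -0.18, "jaw": 50}
    - {"dp": [10, -57, 0], "roll": -0.36, "jaw": 50}
    - {"dp": [10, -57, 0], "roll": -0.54, "jaw": 50}
    - {"dp": [10, -57, 0], "roll": -0.72, "jaw": 50}
    - {"dp": [10, -57, 0], "roll": -0.9, "jaw": 50}

```text
time_s: 15.58
tcp_pos: [0.7301, -0.1116, 0.1768]
eef_rot: [180.0, 0.1, -16.3]
contact_force: [0.4, -0.6, -1.0]
gripper_width: 0.0621
gripper_force: 12.0
```

Emit:
send_rows:
  steps:
    - {"dp": [0, 0, 20], "roll": -0.124, "jaw": 50}
    - {"dp": [0, 0, 50], "roll": -0.124, "jaw": 50}
    - {"dp": [0, 0, 80], "roll": -0.124, "jaw": 50}
    - {"dp": [0, 0, 80], "roll": -0.124, "jaw": 50}

```text
time_s: 16.08
tcp_pos: [0.7282, -0.1117, 0.0943]
eef_rot: [179.9, 0.3, -9.6]
contact_force: [0.4, -0.2, -0.6]
gripper_width: 0.0622
gripper_force: 12.0
```

```bash
python3 -c "
from h import *
from plant import r
go(r,[(174,-60,28)])"
```

```text
t 16.07 stand tcp [171.1 -60.1  94.3] rot [179.9   0.3  -9.6] F [ 0.4 -0.2 -0.6] w 0.0622 j [  6.  32.  -0.  -0. -58.  74.]
(174, -60, 28) [ 3.3 -0.2 66.3] roll -0.007
```

Emit:
send_rows:
  steps:
    - {"dp": [2, 0, 25], "roll": 0, "jaw": 50}
    - {"dp": [2, 0, 50], "roll": 0, "jaw": 50}
    - {"dp": [2, 0, 66], "roll": 0, "jaw": 50}
    - {"dp": [2, 0, 68], "roll": 0, "jaw": 50}

```text
time_s: 16.58
tcp_pos: [0.7321, -0.112, 0.0291]
eef_rot: [180.0, 0.1, -9.6]
contact_force: [0.2, 0.1, -0.5]
gripper_width: 0.062
gripper_force: 12.0
```

Emit:
send_rows:
  steps:
    - {"dp": [0, 0, 0], "roll": 0, "jaw": 79}
    - {"dp": [0, 0, 0], "roll": 0, "jaw": 79}
    - {"dp": [0, 0, 0], "roll": 0, "jaw": 79}

```text
time_s: 16.95
tcp_pos: [0.7328, -0.1119, 0.0305]
eef_rot: [-180.0, -0.1, -9.6]
contact_force: [1.1, 0.9, -0.4]
gripper_width: 0.0691
gripper_force: 0.0
```

Emit:
send_rows:
  steps:
    - {"dp": [0, 0, -30], "roll": 0, "jaw": 79}
    - {"dp": [0, 0, -80], "roll": 0, "jaw": 79}
    - {"dp": [0, 0, -140], "roll": 0, "jaw": 79}
    - {"dp": [-60, 0, -140], "roll": 0, "jaw": 60}
    - {"dp": [-100, 0, -140], "roll": 0, "jaw": 60}

```text
time_s: 17.58
tcp_pos: [0.6324, -0.095, 0.171]
eef_rot: [-179.9, -0.1, -9.6]
contact_force: [0.4, 0.3, -0.3]
gripper_width: 0.0556
gripper_force: 0.0
```

```bash
python3 -c "
from m import *
go(r,[(0,-60,150)])
c=r.capture('wrist');np.savez('w6.npz',**c);cv2.imwrite('pics/w6.png',c['image'])"
```

```text
t 17.57 stand tcp [ 73.8 -59.  171. ] rot [-1.799e+02 -1.000e-01 -9.600e+00] F [ 0.4  0.3 -0.3] w 0.0556 j [  9.  20. -10.  -0. -60.  72.]
(0, -60, 150) [-73.8   1.5  20.8] roll -0.006
```

View pics/w6.png

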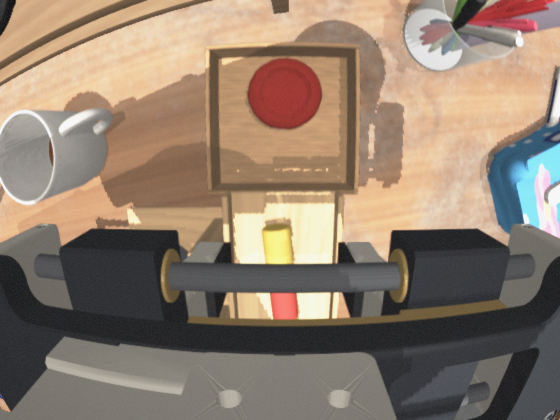

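The pot lies in the far half of the bin at (285,92). The stick is still on the deck, its yellow end at (277,228) and running to (285,310).

```bash
python3 -c "
from m import *
c=dict(np.load('w6.npz'))
for p in((277,227),(278,245),(284,300),(285,315)): print(p,S(fray(c,p,.075)))"
```

```text
(277, 227) [ 66.5 -54.4]
(278, 245) [ 51.7 -55. ]
(284, 300) [  2.  -59.4]
(285, 315) [-13.1 -60.1]
```

Emit:
send_rows:
  steps:
    - {"dp": [-53, -1, 0], "roll": -0.094, "jaw": 34}
    - {"dp": [-53, -1, 20], "roll": -0.094, "jaw": 34}
    - {"dp": [-53, -1, 50], "roll": -0.094, "jaw": 34}
    - {"dp": [-53, -1, 65], "roll": -0.094, "jaw": 34}

```text
time_s: 18.12
tcp_pos: [0.5811, -0.0855, 0.1037]
eef_rot: [180.0, 0.0, -4.2]
contact_force: [-0.5, -0.5, -0.2]
gripper_width: 0.03
gripper_force: 0.0
```

```bash
python3 -c "
from m import *
go(r,[(21,-58,74)],yaw=5)"
```

```text
t 18.12 stand tcp [ 21.6 -57.9 103.7] rot [180.    0.   -4.2] F [-0.5 -0.5 -0.2] w 0.03 j [ 11.  19. -21.  -0. -50.  75.]
(21, -58, 74) [-0.6  0.1 29.7] roll 0.001
```

Emit:
send_rows:
  steps:
    - {"dp": [0, 0, 15], "roll": 0, "jaw": 34}
    - {"dp": [0, 0, 30], "roll": 0, "jaw": 34}
    - {"dp": [0, 0, 30], "roll": 0, "jaw": 34}

```text
time_s: 18.5
tcp_pos: [0.5814, -0.0856, 0.0736]
eef_rot: [180.0, 0.1, -4.2]
contact_force: [0.3, -0.1, 0.3]
gripper_width: 0.0299
gripper_force: 0.0
```

Emit:
send_rows:
  steps:
    - {"dp": [0, 0, 0], "roll": 0, "jaw": 10}
    - {"dp": [0, 0, 0], "roll": 0, "jaw": 10}
    - {"dp": [0, 0, 0], "roll": 0, "jaw": 10}
  newtons: 12

```text
time_s: 18.88
tcp_pos: [0.5817, -0.0855, 0.0749]
eef_rot: [-180.0, -0.0, -4.2]
contact_force: [-0.8, -0.2, -0.3]
gripper_width: 0.023
gripper_force: 12.0
```

Emit:
send_rows:
  steps:
    - {"dp": [0, 0, -30], "roll": 0, "jaw": 10}
    - {"dp": [0, 0, -70], "roll": 0, "jaw": 10}
    - {"dp": [0, 0, -90], "roll": 0, "jaw": 10}

```text
time_s: 19.25
tcp_pos: [0.5825, -0.0855, 0.1671]
eef_rot: [-180.0, -0.2, -4.2]
contact_force: [-0.1, 0.1, -1.2]
gripper_width: 0.023
gripper_force: 12.0
```

```bash
python3 -c "
from m import *
go(r,[(116,-60,160)],yaw=-90)"
```

```text
t 19.25 stand tcp [ 23.1 -57.7 167.1] rot [-180.    -0.2   -4.2] F [-0.1  0.1 -1.2] w 0.023 j [ 11.  16. -16.   0. -58.  75.]
(116, -60, 160) [92.4 10.5  7.4] roll -1.483
```

Emit:
send_rows:
  steps:
    - {"dp": [40, 4, 0], "roll": 0.184, "jaw": 10}
    - {"dp": [80, 8, 0], "roll": 0.368, "jaw": 10}
    - {"dp": [103, 11, 0], "roll": 0.552, "jaw": 10}
    - {"dp": [103, 11, 0], "roll": 0.736, "jaw": 10}
    - {"dp": [103, 11, 0], "roll": 0.92, "jaw": 10}

```text
time_s: 19.88
tcp_pos: [0.6836, -0.1041, 0.1641]
eef_rot: [180.0, 0.0, -57.2]
contact_force: [-0.6, 0.1, -0.7]
gripper_width: 0.0232
gripper_force: 12.0
```

Emit:
send_rows:
  steps:
    - {"dp": [0, 0, 0], "roll": 0.184, "jaw": 10}
    - {"dp": [0, 0, 0], "roll": 0.368, "jaw": 10}
    - {"dp": [0, 0, 0], "roll": 0.552, "jaw": 10}
    - {"dp": [0, 0, 0], "roll": 0.738, "jaw": 10}
    - {"dp": [0, 0, 0], "roll": 0.738, "jaw": 10}

```text
time_s: 20.5
tcp_pos: [0.6835, -0.104, 0.1646]
eef_rot: [-180.0, 0.0, -99.1]
contact_force: [0.8, -0.2, -0.6]
gripper_width: 0.0231
gripper_force: 12.0
```

```bash
python3 -c "
from m import *
go(r,[(127,-60,61)],yaw=-90)"
```

```text
t 20.5 stand tcp [125.7 -59.7 164.6] rot [-180.     0.   -99.1] F [ 0.8 -0.2 -0.6] w 0.0231 j [  7.  25.  -3.  -0. -62. -17.]
(127, -60, 61) [  0.3  -1.3 103.6] roll 0.002
```

Emit:
send_rows:
  steps:
    - {"dp": [0, -1, 40], "roll": 0, "jaw": 10}
    - {"dp": [0, -1, 80], "roll": 0, "jaw": 10}
    - {"dp": [0, -1, 98], "roll": 0, "jaw": 10}
    - {"dp": [0, -1, 102], "roll": 0, "jaw": 10}
    - {"dp": [0, -1, 102], "roll": 0, "jaw": 10}

```text
time_s: 21.12
tcp_pos: [0.6854, -0.1042, 0.0636]
eef_rot: [-179.9, 0.0, -99.1]
contact_force: [0.4, -0.4, -1.0]
gripper_width: 0.0233
gripper_force: 12.0
```

Emit:
send_rows:
  steps:
    - {"dp": [0, 0, 0], "roll": 0, "jaw": 33}
    - {"dp": [0, 0, 0], "roll": 0, "jaw": 33}
    - {"dp": [0, 0, 0], "roll": 0, "jaw": 33}
    - {"dp": [0, 0, -30], "roll": 0, "jaw": 33}
    - {"dp": [0, 0, -80], "roll": 0, "jaw": 33}

```text
time_s: 21.75
tcp_pos: [0.6832, -0.1042, 0.1415]
eef_rot: [179.8, -0.1, -99.2]
contact_force: [0.2, 0.3, 0.8]
gripper_width: 0.0289
gripper_force: 0.0
```

Emit:
send_rows:
  steps:
    - {"dp": [-60, 0, -60], "roll": 0, "jaw": 33}
    - {"dp": [-120, 0, -60], "roll": 0, "jaw": 33}
    - {"dp": [-180, 20, -60], "roll": 0, "jaw": 33}
    - {"dp": [-220, 40, -60], "roll": 0, "jaw": 33}

```text
time_s: 22.25
tcp_pos: [0.6801, 0.1214, 0.203]
eef_rot: [-180.0, 0.0, -99.2]
contact_force: [0.5, 1.1, -0.4]
gripper_width: 0.0288
gripper_force: 0.0
```

```bash
python3 -c "
from m import *
go(r,[])
c=r.capture('top');cv2.imwrite('pics/t7.png',cv2.resize(c['image'][90:290,220:420],None,fx=3,fy=3))"
```

```text
t 22.25 stand tcp [ 86.2 162.3 203. ] rot [-180.     0.   -99.2] F [ 0.5  1.1 -0.4] w 0.0288 j [ 26.  23.  -0.   0. -67. -35.]
```

View pics/t7.png

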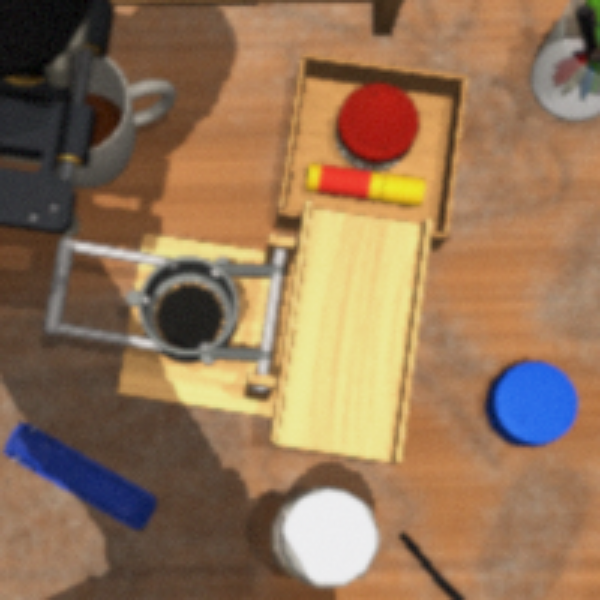

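The pot at crop (378,122) and the stick at (365,184) both lie in the bin. The deck is clear, the cup is upright and empty, and the jar, mug and stapler haven't moved. The gripper is clear of everything at z = 0.20 m.

```bash
python3 -c "
from plant import r
print(r.close_job())"
```

```text
the job is handed in; nothing more can be done
None
```

Job handed in at about 22 s: the cup was turned over and the pot tapped out (it landed on the glue stick lying on the deck), the cup swung back upright, and both pot and stick are in the bin with the jar, mug and stapler unmoved.

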